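# Set a clothes-airer leg to its spacer block and clamp it one-handed

## Task

Stand the taller of the two wooden blocks on the table straight in line with the steel pointer of the airer leg, about 1 cm beyond the pointer's tip, and let go of it. Then grip the leg's tube, push it down against its spring until the pointer's upper face is level with the top of the block and, holding it there, twist the gripping hand anticlockwise (seen from above) so that it swings the cam lever round to its stop. Finish still gripping the leg, with the pointer level and the lever fully closed; leave everything else where it is.

Things in the scene. Friction and masses are not known exactly. Their poses are not given: they have to be found in the camera images.
- post: Fixed upright stand of the airer leg: steel foot disc 110 mm across, 32 mm outer tube, grey collar 48 mm across, its top 140 mm above the table. Origin on the table, on the tube's axis; z up. The pointer sticks out along its -y. Seen from above the lever's blade points 0.6 rad anticlockwise of the post's +x when fully open, 1.5 rad when closed. Position and yaw vary.
- tube: The sliding leg: round steel tube, 20 mm in diameter, on the post's axis; turns freely about its axis. Released, its top is 250 mm above the table; it must go down 20 to 40 mm, as the pointer's place on it varies. A spring pushes it up with 5 N, rising to 9 N; let go, it springs up, whatever the lever does. Origin on the axis, 250 mm below its top.
- leg_top (a point): Centre of the tube's flat top end.
- leg (a joint): How far the leg is pushed down, m: 0 fully out (as released) to 0.06.
- pointer_tip (a point): End of the pointer, middle of its UPPER face, 75 mm from the post's axis. The pointer is a level steel bar 14 mm wide, 6 mm thick, coming out of a slot in the outer tube along the post's -y. It goes up and down with the leg but does not turn. At the start its upper face is 101 to 119 mm above the table.
- block_tall: The taller wooden block, 40 x 40 x 80 mm, loose, 0.09 kg, standing upright; origin at the centre of its underside, z up, x and y square to its faces.
- block_short: The shorter wooden block, 40 x 40 x 60 mm, loose, not needed; origin at the centre of its underside. Stands in the same corner of the table as the taller one; which of them is nearer the robot varies.
- lever (a joint): Swing of the cam lever about the post's vertical axis, rad: 0 fully open, grows anticlockwise seen from above, 0.9 fully closed against its stop. Starts between 0 and 0.25. It stays where it is left and takes about 0.06 N m (2 N at the blade) to move.
- lever_blade (a point): Top middle of the lever's black upright blade: radial, 17 to 51 mm out from the post's axis, 6 mm thick, from 141 to 197 mm above the table. A finger gripping the tube with its tip at 153 to 185 mm height meets the blade's side when the hand turns about the tube. The stop is a low grey lug on the collar, up to 150 mm high.
- cup: Bystander: white dosing cup, 60 mm across, 55 mm high; origin under its centre.
- can: Bystander: metal can, 66 mm across, 90 mm high; origin under its centre.
- mug: Bystander: white mug, 80 mm across, 90 mm high, handle at its +y; origin under its centre.
- brush: Bystander: brush lying along its x, 200 mm long.
- bottle: Bystander: blue detergent bottle, 80 mm across, 220 mm high; origin under its centre.
- pegbox: Bystander: open white box of clothes pegs, 120 x 160 x 50 mm; origin under its centre.
Mind the look-alikes: they are no part of the job. Leave any green or orange look-alike of the block_tall alone.

How it is judged:
On the way, in this order (a step that is already met when the one before it is completed fails the run):
1. the taller block stands on the table in line with the pointer, about 1 cm beyond its tip, released, the lever still open (y of block_tall in the frame of post between -0.12 and -0.096 m and x of block_tall in the frame of post between -0.012 and 0.012 m and angle between block_tall's own z axis and vertical below 0.06 rad and height (world z) of block_tall between -0.004 and 0.004 m and contact force between the fingers and block_tall below 0.3 N and value of joint lever below 0.4 rad), for 0.2 s.
2. the hand holds the leg with the pointer level with the block's top, the lever still open (all of step 1 and z of pointer_tip in the frame of block_tall between 0.075 and 0.085 m and contact force between the fingers and tube above 2 N), for 0.2 s.
At the end, for the whole second after the job is handed in: Fingers grip the tube (over 2 N) at rest; pointer's upper face within 5 mm of the tall block's top level; lever within 0.08 rad of closed; tall block upright on the table, let go, in line within 12 mm, its centre 21 to 45 mm beyond the tip, not carrying the pointer; bystanders moved under 30 mm (y of block_tall in the frame of post between -0.12 and -0.096 m and x of block_tall in the frame of post between -0.012 and 0.012 m and angle between block_tall's own z axis and vertical below 0.06 rad and height (world z) of block_tall between -0.004 and 0.004 m and contact force between the fingers and block_tall below 0.3 N and z of pointer_tip in the frame of block_tall between 0.075 and 0.085 m and contact force between the fingers and tube above 2 N and value of joint lever above 0.82 rad and contact force between leg and block_tall below 0.5 N and linear speed of tube below 0.01 m/s); the arm keeps its last pose, push and grip.
It fails at once if the lever is swung past the middle while the leg is more than 9 mm off its mark (value of joint lever above 0.5 rad and not (z of pointer_tip in the frame of block_tall between 0.071 and 0.089 m)).
It fails at once if the shorter block or another bystander is moved more than 30 mm (distance of any of block_short, cup, can, mug, brush, bottle, pegbox from where it was at the start of the episode above 0.03 m).
It also fails if it takes over 58 s, if anything falls off the work surface, if the arm or the gripper's body presses on something with over 40 N, if the wrist force passes 120 N, or if a joint passes its speed limit or range.

## Robot

A 6-joint arm with a two-finger parallel gripper is mounted at the origin on the work surface. World frame = base frame: x ahead of the robot, y to its left, z up, the work surface at z = 0. Lengths are in m, angles in rad, forces in N, time in s.
With the tool pointing down it reaches from about 0.3 to 0.75 m from the base axis. Payload 8.5 kg.
Tool frame: the origin (TCP) lies at the very end of the fingers, on their centre line; the grasp point (between the pads) lies 19 mm behind it; z points along the fingers, y is the direction in which the jaws open and shut (so a half turn about z gives the same grasp; the last joint's range is limited). The gripper opens to 88 mm and grips with 3 to 60 N. Pads are 18 mm wide; open, the fingers measure 123 mm over their backs; the gripper's body (75 mm by 187 mm) begins 45 mm behind the grasp point.
Start: joints at [1.121, 0.381, 1.297, -0, 1.464, -0.215], TCP at [0.128, 0.535, 0.204] pointing down, gripper open.
Joint ranges: [-3.11, 3.11], [-0.89, 2.33], [0.22, 2.48], [-1.42, 4.56], [0.17, 2.85], [-2.88, 2.88]. Speed limits (rad/s): [2.39, 2.39, 3.14, 3.14, 3.14, 3.14].

## Interface

Orientations are given as a unit quaternion [x, y, z, w].
In Python, from plant import r, eyes gives the robot as it stands. The module is installed in compiled form; this text tells all that it offers.
- The arm moves only by the tool move_arm, never from a script. Its argument "rows" is a list of rows, each a list of 7 numbers: the closure, from 0 (fully open) to 1 (shut), then the shift along the world's x, y, z in m, then the turn, a rotation vector about the world's x, y, z in rad. In form: [[hand, dx, dy, dz, ax, ay, az], ...]. A call has 1 to 12 rows; each row shifts and turns the commanded pose from where the row before left it; what a row does not reach is not made up. A row lasts 1/8 s, in which the tool goes at most 62.5 mm and 10.7 degrees, less where a joint would pass 70% of its speed; a pose out of reach is approached as far as the arm can. A call with a gripper value outside its range is refused whole. The fingers move at their own pace and stop on an object; the grip force is fixed at half the most. Time passes only in rows, so rows that do not move let the fingers close. It gives the time, the measured TCP pose, the force and the opening at its end, in the units of the state.
- r.state(): the state, without advancing time (a new reading comes with each control period).
- eyes.grab_frame(name): name is "scene" or "top" or "wrist"; returns a dict with "pixels" (480x640x3 uint8, blue, green, red), "depth" (480x640 float32, m along the optical axis (not along the pixel's ray), 0 where there is no reading), "fx", "fy", "cx", "cy" (pixels), "R" (3x3) and "t" (3): a world point X has camera coordinates R X + t; the wrist camera has in their place "tool_from_camera" (4x4, takes a point from camera to tool coordinates, whose origin is the TCP and whose axes are the flange's). Camera axes: x right, y down, z forward; pixel columns grow to the right and rows downward; lengths in m; the calibration is good to about 2 mm. The wrist camera is an equidistant fisheye: a pixel r from the principal point sees the ray r / f radians off the axis. A picture is of the moment at which its call begins: read the wrist's pose just before it.
- r.close_job(): hands the job in, once; it reports no verdict.
The state is a dict: "t": time; "joints": joint angles; "joint_vel": joint speeds; "effort": joint torques, N m; "tool_pos": TCP position; "ee_rot": TCP orientation; "contact_force": force on the tool from outside, world axes, zero at the start; "wrist_torque": the same for the moment, N m; "opening": finger opening in m.
Only numpy, scipy, OpenCV 4.12 (cv2) and the standard library are available. Lean on these libraries where they do the work, as an engineer would, in place of code of your own. Each camera call takes 0.05 s, during which the arm holds its last target. There are 200 camera calls.

## Working session

There is one attempt and no reset: what is moved stays moved. The work goes in short steps, Python scripts to look and compute and a tool call to move; the robot and the scene stay as the last step left them, time stands still between calls to the robot, and variables do not carry over. Pictures are saved under pics/ and viewed, about 8 in all and at most 12, crops included, and the job is handed in when it is done.

Besides the shell and the picture viewer there is one more tool, called after ">>>" as name(argument=value, ...) on one line, values as JSON. move_arm: Moves the arm, as the interface text tells. Its arguments: {"type":"object","properties":{"rows":{"type":"array"}},"required":["rows"]}

```bash
mkdir -p pics; cat > h.py <<'E'
import numpy as np, cv2
from plant import r, eyes
def pts(f):
    d=f["depth"]; v,u=np.mgrid[0:480,0:640]
    c=np.stack([(u-f["cx"])/f["fx"]*d,(v-f["cy"])/f["fy"]*d,d],-1)
    w=(c-np.array(f["t"]))@np.array(f["R"]); w[d<=0]=np.nan
    return w
E
python3 - <<'E'
from h import *
s=r.state(); print(s)
for n in("scene","top"):
    f=eyes.grab_frame(n); cv2.imwrite(f"pics/{n}0.png",f["pixels"]); np.savez(f"{n}0.npz",**f)
    R=np.array(f["R"]);print(n,f["fx"],f["cx"],f["cy"],-R.T@np.array(f["t"]),R)
E
```

```text
{'t': 0.0, 'joints': array([ 1.12071397e+00,  3.81229056e-01,  1.29829447e+00,  3.60635574e-05,
        1.46356081e+00, -2.15293251e-01]), 'joint_vel': array([-0.00037469, -0.0005687 ,  0.00065848, -0.00096904,  0.00203474,
       -0.00066713]), 'effort': array([-9.34089330e-04, -4.37915611e+01, -2.24551141e+01,  7.12846499e-02,
        3.51218646e-02, -1.26733639e-04]), 'tool_pos': array([0.12779169, 0.53460709, 0.20310868]), 'ee_rot': array([ 1.17126990e-01,  9.93116666e-01, -6.99092660e-04, -2.60524777e-04]), 'contact_force': array([ 1.09078729, -0.48004644,  0.20473487]), 'wrist_torque': array([ 0.00033587, -0.06540814,  0.04332075]), 'opening': 0.08785347164463207}
scene 440.75921786121586 316.2309855897383 242.45972972545164 [ 1.06457585 -0.54724815  0.97481598] [[ 0.75953738  0.65045374 -0.00359153]
 [ 0.47840449 -0.56235882 -0.67444919]
 [-0.44071773  0.51055116 -0.73831253]]
top 568.0448118788319 324.6727070618894 235.0734180163606 [0.38896346 0.0253315  1.36692997] [[ 0.00439042 -0.99990963 -0.01270667]
 [-0.98411097 -0.00206487 -0.1775425 ]
 [ 0.17750022  0.01328426 -0.9840311 ]]
```

View pics/top0.png

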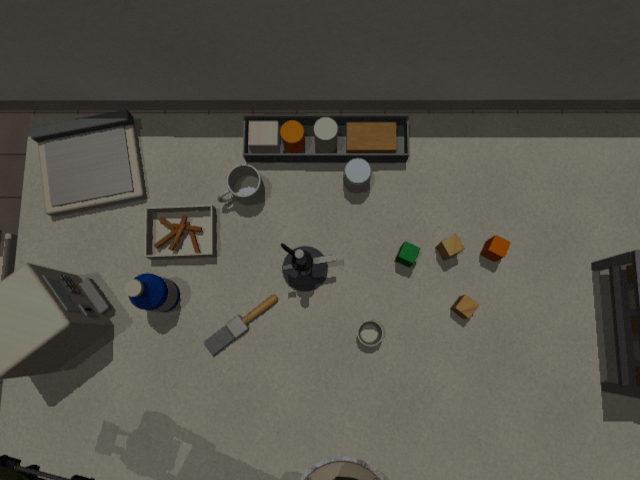

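View pics/scene0.png

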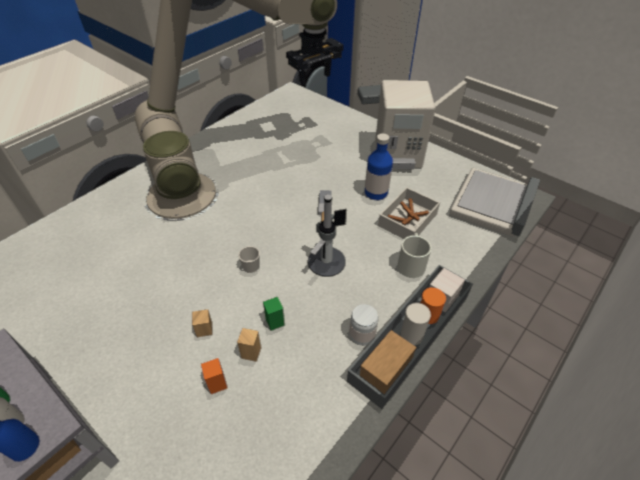

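The top view shows the post at about (304,262), its pointer going right towards (342,262) and the black lever blade at (287,248). The two wooden blocks are at (450,247) and (465,307). The green and orange ones are look-alikes, and the cup at (370,333) and can at (357,173) are bystanders.

```bash
python3 - <<'E'
from h import *
f=np.load("top0.npz"); w=pts(f); im=f["pixels"]
hsv=cv2.cvtColor(im,cv2.COLOR_BGR2HSV)
np.set_printoptions(precision=4,suppress=True)
for n,(u0,u1,v0,v1) in dict(far=(432,470,228,268),near=(446,484,290,324)).items():
    P=w[v0:v1,u0:u1]; z=P[...,2]; zt=np.nanpercentile(z,97)
    print(n,"zmax",np.nanmax(z),zt)
    m=(z>zt-.012)
    Q=P[m]; 
    rc=cv2.minAreaRect((Q[:,:2]*1000).astype(np.float32)); print(rc,Q.mean(0),m.sum())
# post region
P=w[235:305,260:350].reshape(-1,3); P=P[~np.isnan(P[:,2])]
for a,b in((.235,.26),(.2,.235),(.185,.2),(.13,.15),(.095,.125),(.003,.02)):
    Q=P[(P[:,2]>a)&(P[:,2]<b)]
    if len(Q)>2: print(a,b,len(Q),Q.mean(0),Q.min(0),Q.max(0),cv2.minAreaRect((Q[:,:2]*1000).astype(np.float32)))
for n in("top0","scene0"):
    im=cv2.imread(f"pics/{n}.png")
    c=im[215:315,255:365] if n=="top0" else im[180:280,285:385]
    cv2.imwrite(f"pics/{n}c.png",cv2.resize(c,None,fx=4 if n=="top0" else 4,fy=4,interpolation=cv2.INTER_CUBIC))
a=cv2.imread("pics/top0c.png");b=cv2.imread("pics/scene0c.png")
b=b[:,:360];a=a[:400];cv2.imwrite("pics/both.png",np.hstack([a,b]))
E
```

```text
far zmax 0.08734077690419544 0.082364596171616
((598.4688110351562, -249.6666717529297), (39.932090759277344, 41.02560043334961), 27.882583618164062) [ 0.5979 -0.249   0.0796] 315
near zmax 0.06650004339221909 0.06312548797744076
((459.9853820800781, -280.9072570800781), (40.96840286254883, 40.52242660522461), 51.79825210571289) [ 0.4601 -0.2803  0.0598] 322
0.235 0.26 90 [0.5519 0.0916 0.25  ] [0.5424 0.0816 0.2413] [0.5627 0.1014 0.2558] ((552.2706298828125, 91.32364654541016), (19.271671295166016, 19.606399536132812), 29.18384552001953)
0.2 0.235 30 [0.5508 0.0951 0.2146] [0.5422 0.0822 0.2003] [0.5799 0.1276 0.2337] ((559.483642578125, 108.10050964355469), (54.403141021728516, 15.093594551086426), 59.1718635559082)
0.185 0.2 53 [0.5674 0.1147 0.195 ] [0.5436 0.082  0.1854] [0.5831 0.1326 0.1998] ((561.2362670898438, 109.85873413085938), (58.93963623046875, 14.698314666748047), 57.31333923339844)
0.13 0.15 195 [0.5427 0.0929 0.1456] [0.5206 0.0692 0.132 ] [0.5758 0.1318 0.15  ] ((547.3721313476562, 100.8465347290039), (63.030670166015625, 51.59035110473633), 85.09780883789062)
0.095 0.125 159 [0.5586 0.0454 0.1138] [0.52   0.019  0.1072] [0.5708 0.1049 0.1244] ((550.3478393554688, 61.36351013183594), (28.19180679321289, 93.01482391357422), 29.60533332824707)
0.003 0.02 1938 [0.5433 0.096  0.0078] [ 0.4663 -0.0155  0.003 ] [0.6351 0.2012 0.02  ] ((550.8005981445312, 92.63187408447266), (168.59713745117188, 216.73167419433594), 0.1411018967628479)
```

View pics/both.png

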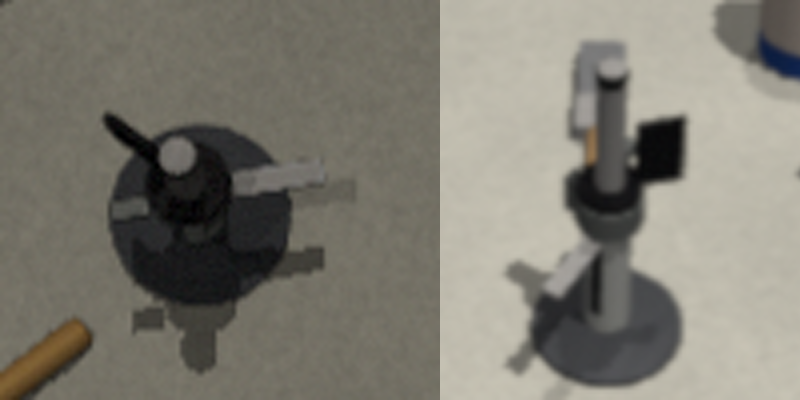

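The crop shows the pointer leaving the post to the right, tip at crop (325,172). There is a short stub on the opposite side, and the blade is up and to the left. Next I fit the pointer line, the post axis and the foot disc.

```bash
python3 - <<'E'
from h import *
np.set_printoptions(precision=4,suppress=True)
f=np.load("top0.npz"); w=pts(f); im=f["pixels"]; z=w[...,2]
R=f["R"];t=f["t"]
def ray(u,v,h):
    C=-R.T@t; d=R.T@np.array([(u-f["cx"])/f["fx"],(v-f["cy"])/f["fy"],1]); return C+d*(h-C[2])/d[2]
g=cv2.cvtColor(im,cv2.COLOR_BGR2GRAY)
m=np.zeros(g.shape,bool); m[245:280,308:345]=True
m&=(z>.095)&(z<.125)
# pointer pixels
Q=w[m&(w[...,1]<.06)]; h=np.median(Q[:,2])
print("ptr",len(Q),Q.mean(0),Q.min(0),Q.max(0),h)
v,u=np.nonzero(m&(w[...,1]<.06))
E=np.array([ray(a,b,h) for a,b in zip(u,v)])
print(cv2.minAreaRect((E[:,:2]*1000).astype(np.float32)),"\n",cv2.boxPoints(cv2.minAreaRect((E[:,:2]*1000).astype(np.float32))))
print("line",cv2.fitLine((E[:,:2]).astype(np.float32),cv2.DIST_L2,0,.01,.01).ravel())
# tube top
v,u=np.nonzero((z>.243)&(z<.26)&(np.hypot(w[...,0]-.552,w[...,1]-.0916)<.02))
T=np.array([ray(a,b,.25) for a,b in zip(u,v)])[:,:2]; print("top",cv2.minEnclosingCircle((T*1000).astype(np.float32)),T.mean(0))
# foot disc: dark, z low
m=(g<75)&(z<.03)&(np.hypot(w[...,0]-.55,w[...,1]-.092)<.058)
D=w[m][:,:2]; print("disc",cv2.minEnclosingCircle((D*1000).astype(np.float32)),w[m][:,2].mean())
print("darkness table",g[330,330], g[285,320])
# blade
m=(z>.18)&(z<.205)&(np.hypot(w[...,0]-.552,w[...,1]-.0916)>.017)&(np.hypot(w[...,0]-.552,w[...,1]-.0916)<.06)
B=w[m]; print("blade",B.mean(0),np.arctan2(B[:,1].mean()-.0914,B[:,0].mean()-.5522))
# stuff near path for gripper
for n,(a,b,c,d) in dict(cup=(350,390,315,355),can=(340,375,155,195),green=(392,424,238,272),orange=(480,512,232,266)).items():
    P=w[c:d,a:b].reshape(-1,3);P=P[P[:,2]>.035];print(n,P.mean(0),P.min(0),P.max(0))
# scene view check
f2=np.load("scene0.npz");w2=pts(f2);
P=w2[(w2[...,2]>.07)&(w2[...,2]<.1)&(np.hypot(w2[...,0]-.598,w2[...,1]+.25)<.04)];print("scene tall",P.mean(0),P.min(0),P.max(0))
P=w2[(w2[...,2]>.244)&(w2[...,2]<.26)&(np.hypot(w2[...,0]-.552,w2[...,1]-.0916)<.03)];print("scene top",P.mean(0))
P=w2[(w2[...,2]>.095)&(w2[...,2]<.125)&(np.hypot(w2[...,0]-.56,w2[...,1]-.04)<.03)];print("scene ptr",P.mean(0),P.min(0),P.max(0))
E
```

```text
ptr 124 [0.5609 0.0388 0.1135] [0.552  0.019  0.1072] [0.5708 0.0592 0.1202] 0.11333975838706856
((560.8112182617188, 39.01103210449219), (14.392620086669922, 42.46223831176758), 9.688570976257324) 
 [[550.1445  58.7282]
 [557.2906  16.8716]
 [571.478   19.2938]
 [564.3318  61.1504]]
line [ 0.1847 -0.9828  0.5609  0.0388]
top ((551.9843139648438, 91.77918243408203), 10.454756736755371) [0.552  0.0916]
disc ((549.6138305664062, 90.83575439453125), 57.43041229248047) 0.009222424833762392
darkness table 108 66
blade [0.5712 0.1196 0.1953] 0.9789145559790317
cup [ 0.3992 -0.0631  0.0505] [ 0.3704 -0.089   0.0354] [ 0.4286 -0.0314  0.0606]
can [ 0.7738 -0.032   0.0777] [ 0.7386 -0.076   0.0354] [0.8217 0.007  0.0981]
green [ 0.579  -0.1475  0.0757] [ 0.5561 -0.1733  0.0359] [ 0.606  -0.1238  0.0879]
orange [ 0.5937 -0.3517  0.0731] [ 0.5695 -0.3816  0.0352] [ 0.6228 -0.3298  0.0872]
scene tall [ 0.6023 -0.2545  0.0795] [ 0.576  -0.2792  0.0707] [ 0.6265 -0.2278  0.0859]
scene top [0.5555 0.0865 0.2492]
scene ptr [0.5619 0.0442 0.114 ] [0.5478 0.0131 0.1051] [0.5734 0.0698 0.1245]
```

>>> move_arm(rows=[[0, 0, 0, 0.05, 0, 0, 0], [0, 0, 0, 0.05, 0, 0, 0], [0, 0.03, -0.05, 0, 0, 0, -0.05], [0, 0.03, -0.05, 0, 0, 0, -0.05], [0, 0.03, -0.05, 0, 0, 0, -0.05], [0, 0.03, -0.05, 0, 0, 0, -0.05], [0, 0.03, -0.05, 0, 0, 0, -0.05], [0, 0.03, -0.05, 0, 0, 0, -0.05], [0, 0.03, -0.05, 0, 0, 0, -0.05], [0, 0.03, -0.05, 0, 0, 0, -0.05], [0, 0.03, -0.05, 0, 0, 0, -0.05], [0, 0.03, -0.05, 0, 0, 0, -0.05]])

```text
t: 1.6
tool_pos: [0.4285, 0.033, 0.3037]
ee_rot: [0.36, 0.933, 0.0, -0.0]
contact_force: [1.3, 0.5, -0.2]
opening: 0.0886
```

>>> move_arm(rows=[[0, 0.03, -0.05, 0, 0, 0, -0.07], [0, 0.03, -0.05, 0, 0, 0, -0.07], [0, 0.03, -0.05, 0, 0, 0, -0.07], [0, 0.03, -0.05, 0, 0, 0, -0.07], [0, 0.03, -0.05, 0, 0, 0, -0.07], [0, 0.02, -0.035, -0.02, 0, 0, 0], [0, 0, 0, -0.03, 0, 0, 0], [0, 0, 0, -0.03, 0, 0, 0], [0, 0, 0, 0, 0, 0, 0]])

```text
t: 2.72
tool_pos: [0.5971, -0.2497, 0.2214]
ee_rot: [0.516, 0.856, 0.0, -0.003]
contact_force: [-0.7, 1.1, 1.0]
opening: 0.0883
```

```bash
cat >> h.py <<'E'
from scipy.spatial.transform import Rotation as Ro
def wrist():
    s=r.state(); f=eyes.grab_frame("wrist"); d=f["depth"]; v,u=np.mgrid[0:480,0:640].astype(float)
    x=u-f["cx"];y=v-f["cy"];rr=np.hypot(x,y)+1e-9; th=rr/f["fx"]
    k=np.tan(np.minimum(th,1.5))/rr
    c=np.stack([x*k*d,y*k*d,d],-1)
    T=np.array(f["tool_from_camera"]); p=c@T[:3,:3].T+T[:3,3]
    w=p@Ro.from_quat(s["ee_rot"]).as_matrix().T+s["tool_pos"]; w[(d<=0)|(th>1.2)]=np.nan
    return f["pixels"],w,s
E
python3 - <<'E'
from h import *
np.set_printoptions(precision=4,suppress=True)
im,w,s=wrist(); cv2.imwrite("pics/w1.png",im)
z=w[...,2]; m=(z>.068)&(z<.092)&(np.hypot(w[...,0]-.598,w[...,1]+.25)<.035)
Q=w[m]; print(m.sum(),Q.mean(0),cv2.minAreaRect((Q[:,:2]*1000).astype(np.float32)),np.median(Q[:,2]))
# top-face image corners by colour top patch
E
```

```text
2008 [ 0.5995 -0.2496  0.0802] ((599.403076171875, -250.60775756835938), (40.19418716430664, 39.85158920288086), 28.593881607055664) 0.08036244648341737
```

View pics/w1.png

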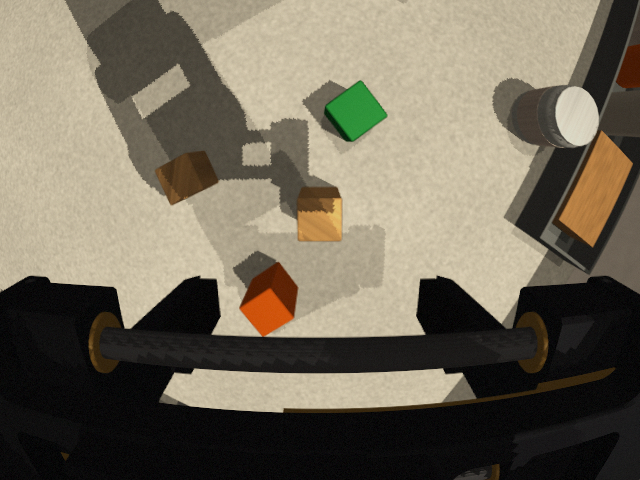

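The wrist view shows the wooden block at (320,215), square between the jaws. Its top is at 80 mm and measures 40 x 40 mm, so it is the tall one. Descending to grip it.

>>> move_arm(rows=[[0, 0.002, -0.0005, -0.04, 0, 0, 0.013], [0, 0, 0, -0.04, 0, 0, 0], [0, 0, 0, -0.04, 0, 0, 0], [0, 0, 0, -0.03, 0, 0, 0], [0, 0, 0, -0.018, 0, 0, 0], [0, 0, 0, 0, 0, 0, 0], [1, 0, 0, 0, 0, 0, 0], [1, 0, 0, 0, 0, 0, 0], [1, 0, 0, 0, 0, 0, 0], [1, 0, 0, 0, 0, 0, 0], [1, 0, 0, 0, 0, 0, 0], [1, 0, 0, 0, 0, 0, 0]])

```text
t: 4.28
tool_pos: [0.5999, -0.2506, 0.0557]
ee_rot: [0.511, 0.86, -0.0, -0.0]
contact_force: [0.4, 0.6, 0.0]
opening: 0.0304
```

```bash
python3 - <<'E'
from h import *
print(r.state()["opening"])
im,w,s=wrist(); t=eyes.grab_frame("scene")["pixels"][270:410,160:330]
cv2.imwrite("pics/w2.png",np.hstack([cv2.resize(im[120:480,120:520],(400,360)),cv2.resize(t,(400,360))]))
E
```

```text
0.030391070472665656
```

View pics/w2.png

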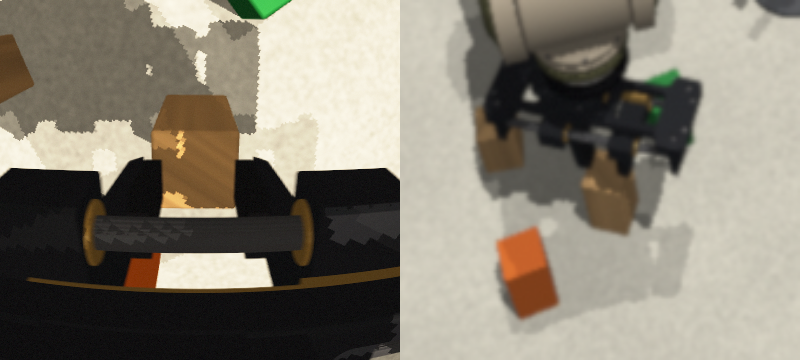

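The jaws sit at the sides of the block, but the reading is 30 mm where 40 mm was expected. I'll measure where the block sits between the fingers before lifting.

```bash
python3 - <<'E'
from h import *
np.set_printoptions(precision=4,suppress=True)
im,w,s=wrist(); hsv=cv2.cvtColor(im,cv2.COLOR_BGR2HSV)
Rm=Ro.from_quat(s["ee_rot"]).as_matrix()
loc=(w-s["tool_pos"])@Rm
m=(hsv[...,0]>5)&(hsv[...,0]<28)&(hsv[...,1]>80)&(np.abs(loc[...,0])<.06)&(np.abs(loc[...,1])<.04)
mt=m&(w[...,2]>.07)&(w[...,2]<.095)
Q=w[mt]; L=loc[mt]
print(mt.sum(),Q.mean(0),np.percentile(Q,[2,98],0),"\nlocal",L.mean(0),np.percentile(L,[1,99],0))
print(cv2.minAreaRect((Q[:,:2]*1000).astype(np.float32)))
# ray version: image corners of block top
T=s
print(s["opening"],s["tool_pos"],s["contact_force"])
E
```

```text
5681 [ 0.598  -0.246   0.0801] [[ 0.5766 -0.2675  0.0722]
 [ 0.6157 -0.2269  0.0824]] 
local [ 0.005   0.0005 -0.0244] [[-0.0186 -0.019  -0.0363]
 [ 0.0199  0.0188 -0.0155]]
((599.5582275390625, -250.31703186035156), (39.85984420776367, 39.94657897949219), 28.216609954833984)
0.022593349605138823 [ 0.5999 -0.2506  0.0557] [ 0.7032 -0.0991 -0.9432]
```

>>> move_arm(rows=[[1, 0, 0, 0, 0, 0, 0], [1, 0, 0, 0, 0, 0, 0], [1, 0, 0, 0, 0, 0, 0], [1, 0, 0, 0, 0, 0, 0], [1, 0, 0, 0.004, 0, 0, 0], [1, 0, 0, 0.004, 0, 0, 0], [1, 0, 0, 0, 0, 0, 0]])

```text
t: 5.3
tool_pos: [0.6002, -0.2508, 0.0643]
ee_rot: [0.511, 0.86, -0.0, 0.001]
contact_force: [-0.5, -0.1, 0.3]
opening: 0.0002
```

```bash
python3 - <<'E'
from h import *
im,w,s=wrist(); f=eyes.grab_frame("scene"); t=f["pixels"][270:410,160:330]
print(s["opening"],s["tool_pos"],s["contact_force"])
m=(np.abs(w[...,0]-.6)<.012)&(np.abs(w[...,1]+.25)<.012)&(w[...,2]>.05)&(w[...,2]<.11); Q=w[m];print(m.sum(),Q.mean(0))
cv2.imwrite("pics/w3.png",np.hstack([cv2.resize(im[120:480,120:520],(400,360)),cv2.resize(t,(400,360))]))
E
```

```text
0.00019097892712951247 [ 0.60017369 -0.2507561   0.06431063] [-0.54941783 -0.11670925  0.28354643]
1360 [ 0.59681011 -0.24302684  0.08752276]
```

View pics/w3.png

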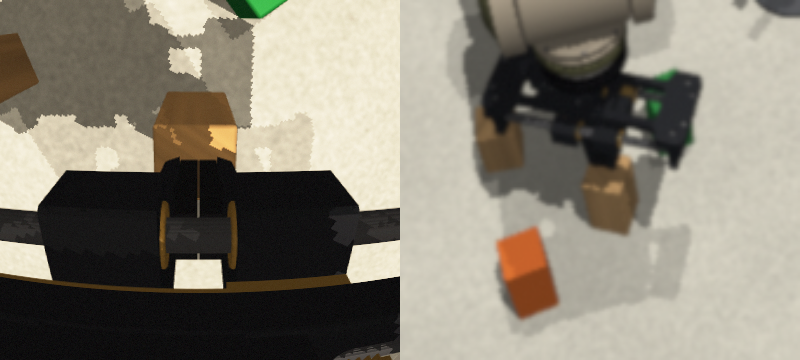

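The fingers have shut completely while the block stands untouched beside or below them. I need to know where the fingers really are, so I'll measure the gripper and block points from all the cameras.

```bash
python3 - <<'E'
from h import *
np.set_printoptions(precision=4,suppress=True)
im,w,s=wrist(); Rm=Ro.from_quat(s["ee_rot"]).as_matrix()
print("tool axes world\n",Rm)
loc=(w-s["tool_pos"])@Rm; g=im.max(2)
m=(g<45)&(np.abs(loc[...,1])<.03)&(loc[...,2]>-.08); L=loc[m]
for a in np.arange(-.08,.05,.01):
    Q=L[(L[:,2]>a)&(L[:,2]<=a+.01)]
    if len(Q)>5: print("wrist fing z",a.round(3),len(Q),np.percentile(Q,[5,50,95],0).round(3).tolist())
for n in("scene","top"):
    f=eyes.grab_frame(n);W=pts(f);i=f["pixels"];h=cv2.cvtColor(i,cv2.COLOR_BGR2HSV)
    l=(W-s["tool_pos"])@Rm
    d=(i.max(2)<50)&(np.abs(l).max(-1)<.1)
    Q=l[d]; print(n,"dark lowest (tool z max)",Q[np.argsort(-Q[:,2])[:300:30]])
    wd=(h[...,0]>5)&(h[...,0]<28)&(h[...,1]>80)&(np.hypot(W[...,0]-.6,W[...,1]+.25)<.06)&(W[...,2]>.06)
    print(n,"wood",W[wd].mean(0),W[wd].min(0),W[wd].max(0),wd.sum())
print(s["joints"])
E
```

```text
tool axes world
 [[-0.4786  0.878   0.0001]
 [ 0.878   0.4786 -0.    ]
 [-0.0001  0.     -1.    ]]
wrist fing z -0.08 939 [[-0.006, -0.008, -0.08], [0.01, 0.001, -0.076], [0.012, 0.01, -0.071]]
wrist fing z -0.07 764 [[0.009, -0.009, -0.07], [0.01, -0.0, -0.065], [0.012, 0.012, -0.06]]
wrist fing z -0.06 816 [[0.005, -0.01, -0.059], [0.01, 0.002, -0.055], [0.012, 0.012, -0.05]]
wrist fing z -0.05 684 [[0.009, -0.011, -0.05], [0.01, 0.002, -0.046], [0.012, 0.013, -0.041]]
wrist fing z -0.04 191 [[0.009, -0.007, -0.04], [0.01, 0.001, -0.038], [0.012, 0.01, -0.036]]
scene dark lowest (tool z max) [[-0.0081 -0.0054 -0.0338]
 [-0.0088  0.0017 -0.0504]
 [-0.0114  0.0152 -0.0592]
 [-0.0049 -0.0082 -0.0903]]
scene wood [ 0.61   -0.2559  0.1   ] [ 0.5815 -0.2843  0.0601] [ 0.6437 -0.2165  0.2561] 375
top dark lowest (tool z max) [[0.0605 0.0243 0.0673]]
top wood [ 0.5664 -0.2378  0.3107] [ 0.5438 -0.2934  0.1745] [ 0.5975 -0.1939  0.3972] 82
[-0.5774  0.6721  1.1969  0.      1.2725 -1.0764]
```

Two cameras agree that the fingertips end about 35 mm short of the reported TCP, so the jaws shut above the block. I'll open up, raise the hand, and measure the tips and body when open before trying again.

>>> move_arm(rows=[[0, 0, 0, 0.03, 0, 0, 0], [0, 0, 0, 0.03, 0, 0, 0], [0, 0, 0, 0, 0, 0, 0], [0, 0, 0, 0, 0, 0, 0], [0, 0, 0, 0, 0, 0, 0], [0, 0, 0, 0, 0, 0, 0], [0, 0, 0, 0, 0, 0, 0], [0, 0, 0, 0, 0, 0, 0], [0, 0, 0, 0, 0, 0, 0], [0, 0, 0, 0, 0, 0, 0]])

```text
t: 6.8
tool_pos: [0.5999, -0.2506, 0.1238]
ee_rot: [0.511, 0.86, -0.0, 0.0]
contact_force: [0.6, 0.1, 0.2]
opening: 0.0878
```

```bash
python3 - <<'E'
from h import *
np.set_printoptions(precision=4,suppress=True)
im,w,s=wrist(); Rm=Ro.from_quat(s["ee_rot"]).as_matrix()
print(s["opening"],s["tool_pos"])
fs=eyes.grab_frame("scene")
for n,W,i in(("wrist",w,im),("scene",pts(fs),fs["pixels"])):
    l=(W-s["tool_pos"])@Rm; d=(np.abs(l[...,0])<.06)&(np.abs(l[...,1])<.11)&(l[...,2]<.0)&(l[...,2]>-.2)&(W[...,2]>.1)
    L=l[d]
    for a in np.arange(-.14,.0,.01):
        Q=L[(L[:,2]>a)&(L[:,2]<=a+.01)]
        if len(Q)>5: print(n,a.round(2),len(Q),np.percentile(Q[:,:2],[3,97],0).round(3).tolist(),"min|y|",np.abs(Q[:,1]).min().round(3))
m=(w[...,2]>.07)&(w[...,2]<.09)&(np.hypot(w[...,0]-.6,w[...,1]+.25)<.035); print("block",cv2.minAreaRect((w[m][:,:2]*1000).astype(np.float32)))
E
```

```text
0.08784259495118851 [ 0.5999 -0.2506  0.1238]
wrist -0.14 21180 [[-0.001, -0.063], [0.028, 0.066]] min|y| 0.0
wrist -0.13 15586 [[-0.017, -0.075], [0.035, 0.078]] min|y| 0.0
wrist -0.12 22332 [[0.009, -0.068], [0.035, 0.071]] min|y| 0.0
wrist -0.11 4123 [[0.0, -0.079], [0.035, 0.081]] min|y| 0.048
wrist -0.1 1116 [[-0.009, -0.051], [0.007, 0.053]] min|y| 0.049
wrist -0.09 1289 [[-0.009, -0.058], [0.012, 0.06]] min|y| 0.042
wrist -0.08 1513 [[-0.007, -0.058], [0.012, 0.06]] min|y| 0.042
wrist -0.07 1419 [[-0.0, -0.056], [0.012, 0.059]] min|y| 0.043
wrist -0.06 1564 [[-0.005, -0.055], [0.012, 0.058]] min|y| 0.042
wrist -0.05 1180 [[-0.007, -0.054], [0.012, 0.057]] min|y| 0.042
wrist -0.04 427 [[-0.007, -0.051], [0.011, 0.054]] min|y| 0.042
scene -0.14 393 [[-0.035, -0.085], [0.022, 0.094]] min|y| 0.0
scene -0.13 255 [[-0.036, -0.082], [0.013, 0.089]] min|y| 0.007
scene -0.12 326 [[-0.035, -0.078], [0.018, 0.082]] min|y| 0.0
scene -0.11 70 [[-0.036, -0.083], [-0.01, 0.086]] min|y| 0.016
scene -0.1 6 [[-0.005, -0.052], [0.002, -0.051]] min|y| 0.051
scene -0.09 21 [[-0.013, -0.058], [0.008, -0.043]] min|y| 0.043
scene -0.08 29 [[-0.012, -0.059], [0.009, -0.044]] min|y| 0.043
scene -0.07 30 [[-0.013, -0.059], [-0.0, 0.059]] min|y| 0.044
scene -0.06 53 [[-0.011, -0.057], [0.006, 0.059]] min|y| 0.043
scene -0.05 43 [[-0.012, -0.055], [0.006, 0.058]] min|y| 0.043
scene -0.04 22 [[-0.012, -0.053], [0.008, 0.054]] min|y| 0.043
block ((599.4622802734375, -250.69444274902344), (40.420074462890625, 39.61119079589844), 28.127452850341797)
```

The open hand confirms it: the tips end 36 mm and the body 100 mm behind the reported TCP, so the whole gripper sits 36 mm higher than the reading says. The lateral position is fine. I'll command every height 36 mm lower, so a reported 0.018 puts the tips at about 0.054.

>>> move_arm(rows=[[0, 0, 0, -0.04, 0, 0, 0], [0, 0, 0, -0.04, 0, 0, 0], [0, 0, 0, -0.026, 0, 0, 0], [0, 0, 0, 0, 0, 0, 0], [1, 0, 0, 0, 0, 0, 0], [1, 0, 0, 0, 0, 0, 0], [1, 0, 0, 0, 0, 0, 0], [1, 0, 0, 0, 0, 0, 0], [1, 0, 0, 0, 0, 0, 0], [1, 0, 0, 0, 0, 0, 0], [1, 0, 0, 0, 0, 0, 0], [1, 0, 0, 0, 0, 0, 0]])

```text
t: 8.4
tool_pos: [0.6, -0.2506, 0.0179]
ee_rot: [0.511, 0.86, -0.0, 0.0]
contact_force: [-0.5, 0.5, 1.5]
opening: 0.0397
```

>>> move_arm(rows=[[1, 0, 0, 0, 0, 0, 0], [1, 0, 0, 0, 0, 0, 0]])

```text
t: 8.65
tool_pos: [0.6, -0.2507, 0.0178]
ee_rot: [0.511, 0.86, -0.0, 0.0]
contact_force: [-1.4, 0.2, 2.1]
opening: 0.0395
```

>>> move_arm(rows=[[1, 0, 0, 0.02, 0, 0, 0], [1, 0, 0, 0.035, 0, 0, 0], [1, 0, 0, 0.035, 0, 0, 0], [1, 0, 0, 0.03, 0, 0, 0], [1, -0.005, 0.04, 0, 0, 0, -0.065], [1, -0.005, 0.04, 0, 0, 0, -0.065], [1, -0.005, 0.04, 0, 0, 0, -0.065], [1, -0.005, 0.04, 0, 0, 0, -0.065], [1, -0.005, 0.04, 0, 0, 0, -0.065], [1, -0.0045, 0.0337, 0, 0, 0, 0], [1, 0, 0, 0, 0, 0, 0], [1, 0, 0, 0, 0, 0, 0]])

```text
t: 10.15
tool_pos: [0.5706, -0.0175, 0.1376]
ee_rot: [0.643, 0.766, -0.0, 0.0]
contact_force: [-0.2, 0.3, -0.7]
opening: 0.0399
```

```bash
python3 - <<'E'
from h import *
np.set_printoptions(precision=4,suppress=True)
im,w,s=wrist(); cv2.imwrite("pics/w4.png",im)
print(s["opening"],s["tool_pos"],s["ee_rot"])
# pointer, tube from wrist
z=w[...,2]
for n,a,b,c,R in(("ptr",.1,.125,(.56,.04),.035),("top",.243,.258,(.552,.0915),.02),("blocktop",.17,.22,(.5705,-.017),.03)):
    m=(z>a)&(z<b)&(np.hypot(w[...,0]-c[0],w[...,1]-c[1])<R); Q=w[m]
    if len(Q)>5: print(n,len(Q),Q.mean(0),cv2.minAreaRect((Q[:,:2]*1000).astype(np.float32)),np.percentile(Q[:,2],[5,50,95]))
E
```

```text
0.039939030033490655 [ 0.5706 -0.0175  0.1376] [ 0.643   0.7658 -0.0001  0.0001]
ptr 2410 [0.5615 0.0433 0.1139] ((559.3477172851562, 44.24956130981445), (27.030141830444336, 55.15191650390625), 7.0905632972717285) [0.1126 0.1138 0.1151]
blocktop 11966 [ 0.5689 -0.0066  0.1981] ((570.8388671875, -17.08045196533203), (56.5811882019043, 40.909156799316406), 10.382909774780273) [0.1767 0.2003 0.217 ]
```

View pics/w4.png

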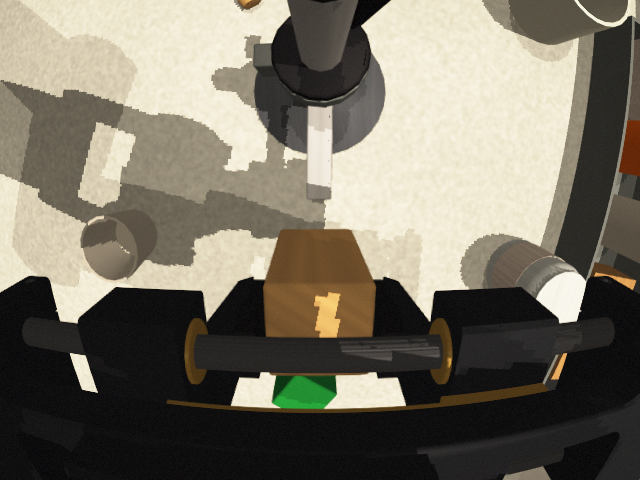

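The wrist view shows the pointer at (318,110) to (319,190), running straight towards the held block centred at column 320. One refinement of the pointer line comes from this nearer view.

```bash
python3 - <<'E'
from h import *
np.set_printoptions(precision=4,suppress=True)
im,w,s=wrist()
z=w[...,2]; m=(z>.111)&(z<.117)&(w[...,1]<.06)&(w[...,1]>.005)&(np.abs(w[...,0]-.56)<.03)
Q=w[m]; rc=cv2.minAreaRect((Q[:,:2]*1000).astype(np.float32)); print(len(Q),rc,cv2.boxPoints(rc),np.median(Q[:,2]))
l=cv2.fitLine(Q[:,:2].astype(np.float32),cv2.DIST_L2,0,.01,.01).ravel(); d=l[:2]*-np.sign(l[1]); print("dir",d,np.arctan2(d[0],-d[1]))
p=l[2:]; tip=p+d*((Q[:,:2]-p)@d).max(); print("tip",tip,"axis est",tip-.075*d,"block target",tip+.035*d)
print("block local lateral vs tool:",)
E
```

```text
1986 ((562.3375854492188, 38.96782684326172), (14.283065795898438, 44.221588134765625), 8.780220985412598) [[551.9046  59.7294]
 [558.6548  16.026 ]
 [572.7706  18.2063]
 [566.0203  61.9096]] 0.11378538100205736
dir [ 0.17   -0.9854] 0.17081374
tip [0.5659 0.0172] axis est [0.5532 0.0911] block target [ 0.5719 -0.0173]
block local lateral vs tool:
```

>>> move_arm(rows=[[1, 0.0007, 0, -0.03, 0, 0, 0], [1, 0, 0, -0.03, 0, 0, 0], [1, 0, 0, -0.03, 0, 0, 0], [1, 0, 0, -0.018, 0, 0, 0], [1, 0, 0, -0.007, 0, 0, 0], [1, 0, 0, -0.0045, 0, 0, 0], [1, 0, 0, 0, 0, 0, 0], [1, 0, 0, 0, 0, 0, 0]])

```text
t: 11.25
tool_pos: [0.5715, -0.017, 0.0189]
ee_rot: [0.643, 0.766, 0.0, 0.0]
contact_force: [0.9, -0.6, -0.8]
opening: 0.0399
```

>>> move_arm(rows=[[1, 0, 0, -0.001, 0, 0, 0], [1, 0, 0, 0, 0, 0, 0], [0.6, 0, 0, 0, 0, 0, 0], [0.4, 0, 0, 0, 0, 0, 0], [0, 0, 0, 0, 0, 0, 0], [0, 0, 0, 0, 0, 0, 0], [0, 0, 0, 0, 0, 0, 0], [0, 0, 0, 0, 0, 0, 0], [0, 0, 0, 0, 0, 0, 0], [0, 0, 0, 0.02, 0, 0, 0], [0, 0, 0, 0.04, 0, 0, 0], [0, 0, 0, 0.05, 0, 0, 0]])

```text
t: 12.75
tool_pos: [0.5706, -0.0168, 0.1278]
ee_rot: [0.643, 0.766, -0.0, -0.001]
contact_force: [-0.1, 0.6, -0.5]
opening: 0.0881
```

```bash
python3 - <<'E'
from h import *
np.set_printoptions(precision=4,suppress=True)
im,w,s=wrist(); z=w[...,2]
print(s["tool_pos"],s["opening"],s["contact_force"])
m=(z>.074)&(z<.086)&(np.hypot(w[...,0]-.571,w[...,1]+.017)<.035); Q=w[m]
rc=cv2.minAreaRect((Q[:,:2]*1000).astype(np.float32)); print(len(Q),rc,np.median(Q[:,2]))
for ax in(np.array([.5517,.0915]),np.array([.5532,.0911])):
    v=np.array(rc[0])/1000-ax; c,sn=np.cos(.171),np.sin(.171); print("post frame",c*v[0]+sn*v[1],-sn*v[0]+c*v[1])
E
```

```text
[ 0.5706 -0.0168  0.1278] 0.08814967850275025 [-0.147   0.5995 -0.5202]
3648 ((570.9657592773438, -16.759986877441406), (39.775360107421875, 40.14854431152344), 9.565698623657227) 0.08039797247621053
post frame 0.0005624008386120212 -0.10995943772379463
post frame -0.000847654659451167 -0.10931001991345836
```

The block is released, in line to about 1 mm and 110 mm out from the axis. Next I go up and over the tube.

>>> move_arm(rows=[[0, 0, 0, 0.05, 0, 0, 0], [0, 0, 0, 0.05, 0, 0, 0], [0, 0, 0, 0.03, 0, 0, 0], [0, -0.006, 0.036, 0, 0, 0, 0], [0, -0.006, 0.036, 0, 0, 0, 0], [0, -0.006, 0.036, 0, 0, 0, 0], [0, 0, 0, 0, 0, 0, 0], [0, 0, 0, 0, 0, 0, 0]])

```text
t: 13.8
tool_pos: [0.5533, 0.0905, 0.2571]
ee_rot: [0.643, 0.766, -0.0, 0.0]
contact_force: [-0.1, 0.6, 0.0]
opening: 0.0884
```

```bash
python3 - <<'E'
from h import *
np.set_printoptions(precision=4,suppress=True)
im,w,s=wrist(); z=w[...,2]; cv2.imwrite("pics/w5.png",im)
print(s["tool_pos"],s["ee_rot"],s["contact_force"])
m=(z>.246)&(z<.256)&(np.hypot(w[...,0]-.552,w[...,1]-.0915)<.02); Q=w[m]
print(len(Q)); 
if len(Q)>5: print(Q.mean(0),cv2.minEnclosingCircle((Q[:,:2]*1000).astype(np.float32)))
rr=np.hypot(w[...,0]-.5524,w[...,1]-.0913)
m=(z>.19)&(z<.2)&(rr>.017)&(rr<.055); B=w[m]; print("blade",len(B),B.mean(0),np.arctan2((B[:,1]-.0913).mean(),(B[:,0]-.5524).mean()))
E
```

```text
[0.5533 0.0905 0.2571] [ 0.643   0.7658 -0.0001  0.0001] [-0.1405  0.5986  0.0136]
1080
[0.5535 0.0921 0.2501] ((553.740966796875, 91.38041687011719), 10.363691329956055)
blade 510 [0.5729 0.1195 0.1965] 0.9428467941441674
```

View pics/w5.png

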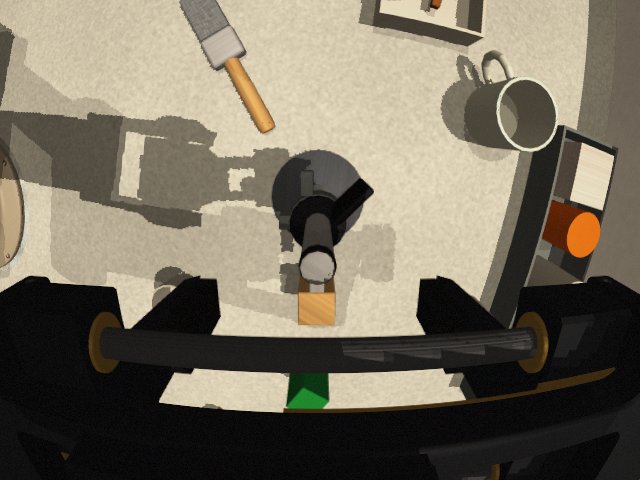

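The tube top at (318,267) is centred between the jaws, and the blade at (350,205) is clear of both fingers. Descend and grip above the blade.

>>> move_arm(rows=[[0, 0.0002, 0.0008, -0.035, 0, 0, 0], [0, 0, 0, -0.035, 0, 0, 0], [0, 0, 0, -0.027, 0, 0, 0], [0, 0, 0, 0, 0, 0, 0], [1, 0, 0, 0, 0, 0, 0], [1, 0, 0, 0, 0, 0, 0], [1, 0, 0, 0, 0, 0, 0], [1, 0, 0, 0, 0, 0, 0], [1, 0, 0, 0, 0, 0, 0], [1, 0, 0, 0, 0, 0, 0], [1, 0, 0, 0, 0, 0, 0], [1, 0, 0, 0, 0, 0, 0]])

```text
t: 15.35
tool_pos: [0.5528, 0.0915, 0.1603]
ee_rot: [0.643, 0.766, -0.001, -0.0]
contact_force: [-3.2, -2.5, 2.5]
opening: 0.0194
```

>>> move_arm(rows=[[1, 0, 0, 0, 0, 0, 0], [1, 0, 0, 0, 0, 0, 0], [1, 0, 0, 0, 0, 0, 0], [1, 0, 0, 0, 0, 0, 0]])

```text
t: 15.85
tool_pos: [0.5529, 0.0916, 0.1603]
ee_rot: [0.643, 0.766, -0.001, -0.0]
contact_force: [-4.8, -2.9, 3.3]
opening: 0.0193
```

>>> move_arm(rows=[[1, 0, 0, -0.006, 0, 0, 0], [1, 0, 0, -0.006, 0, 0, 0], [1, 0, 0, -0.006, 0, 0, 0], [1, 0, 0, -0.006, 0, 0, 0], [1, 0, 0, -0.006, 0, 0, 0], [1, 0, 0, -0.0035, 0, 0, 0], [1, 0, 0, 0, 0, 0, 0], [1, 0, 0, 0, 0, 0, 0], [1, 0, 0, 0, 0, 0, 0]])

```text
t: 16.98
tool_pos: [0.553, 0.0915, 0.1275]
ee_rot: [0.643, 0.766, -0.0, 0.0]
contact_force: [-6.2, -4.4, 8.8]
opening: 0.019
```

```bash
cat > chk.py <<'E'
from h import *
np.set_printoptions(precision=4,suppress=True)
f=eyes.grab_frame("scene"); g=eyes.grab_frame("top"); s=r.state()
print(s["tool_pos"],s["contact_force"],s["opening"],s["wrist_torque"])
ax=np.array([.5533,.0912]);c,sn=np.cos(.171),np.sin(.171)
for n,F in(("scene",f),("top",g)):
    w=pts(F); v=w[...,:2]-ax; px=c*v[...,0]+sn*v[...,1]; py=-sn*v[...,0]+c*v[...,1]; z=w[...,2]
    V=F["pixels"].max(2)
    a=(np.abs(px)<.005)&(py<-.04)&(py>-.07)&(z>.055)&(z<.13); b=(np.abs(px)<.014)&(py<-.098)&(py>-.12)&(z>.06)&(z<.1)
    print(n,"ptr",a.sum(),np.percentile(z[a],[10,50,90]) if a.any() else 0,"blk",b.sum(),np.percentile(z[b],[10,50,90]) if b.any() else 0)
    m=(z>.06)&(z<.13)&(np.abs(px)<.04)&(py<-.03)&(py>-.14)
    e=(z>.15)&(z<.2)&(np.hypot(px,py)>.03)&(np.hypot(px,py)<.05)&(V<60); 
    if e.any(): print("  dark r30-50: ang post",np.percentile(np.arctan2(py[e],px[e]),[5,50,95]),e.sum())
cv2.imwrite("pics/now.png",cv2.resize(f["pixels"][170:290,260:400],None,fx=4,fy=4,interpolation=cv2.INTER_CUBIC))
E
python3 chk.py
```

```text
[0.553  0.0915 0.1275] [-4.7724 -4.1541  8.2276] 0.019229669858152252 [-0.6444  0.9966 -0.0335]
scene ptr 28 [0.0788 0.0803 0.082 ] blk 68 [0.0787 0.0802 0.0824]
  dark r30-50: ang post [0.665  0.7293 0.7943] 59
top ptr 21 [0.0772 0.0802 0.084 ] blk 118 [0.0767 0.0806 0.0839]
```

View pics/now.png

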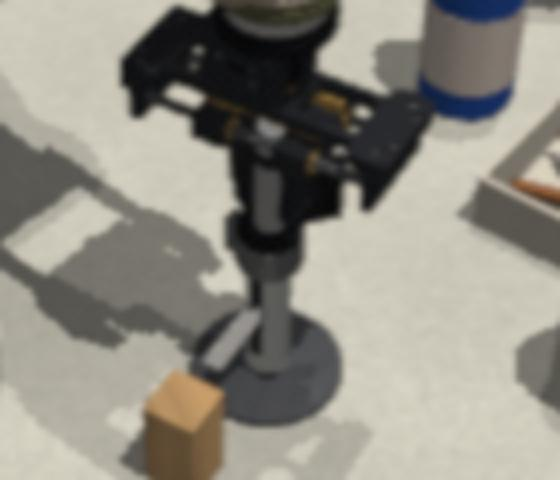

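The crop shows the pointer at (232,340) running towards the block at (185,400). Both cameras give 80.2–80.3 mm for the pointer's upper face and 80.2–80.6 mm for the block top, so they are level. Now I twist anticlockwise.

>>> move_arm(rows=[[1, 0, 0, 0, 0, 0, 0.06], [1, 0, 0, 0, 0, 0, 0.06], [1, 0, 0, 0, 0, 0, 0.06], [1, 0, 0, 0, 0, 0, 0.06], [1, 0, 0, 0, 0, 0, 0.06], [1, 0, 0, 0, 0, 0, 0.06], [1, 0, 0, 0, 0, 0, 0.06], [1, 0, 0, 0, 0, 0, 0.06], [1, 0, 0, 0, 0, 0, 0]])

```text
t: 18.2
tool_pos: [0.5523, 0.0912, 0.1274]
ee_rot: [0.442, 0.897, -0.001, -0.001]
contact_force: [-9.3, -6.4, 9.8]
opening: 0.0192
```

```bash
python3 chk.py
```

```text
[0.5523 0.0912 0.1275] [-9.4428 -5.6861  9.7306] 0.018973441997275586 [-0.9082  1.4447 -0.0455]
scene ptr 33 [0.0794 0.0812 0.0825] blk 71 [0.0783 0.0801 0.082 ]
  dark r30-50: ang post [1.1518 1.2049 1.2561] 13
top ptr 20 [0.0777 0.0792 0.0824] blk 118 [0.0773 0.0799 0.0834]
  dark r30-50: ang post [1.7252 1.8259 1.9416] 9
```

>>> move_arm(rows=[[1, -0.0005, -0.0003, 0, 0, 0, 0.06], [1, -0.0005, -0.0003, 0, 0, 0, 0.06], [1, 0, 0, 0, 0, 0, 0.06], [1, 0, 0, 0, 0, 0, 0.06], [1, 0, 0, 0, 0, 0, 0.06], [1, 0, 0, 0, 0, 0, 0.06], [1, 0, 0, 0, 0, 0, 0.06], [1, 0, 0, 0, 0, 0, 0.06], [1, 0, 0, 0, 0, 0, 0]])

```text
t: 19.42
tool_pos: [0.5556, 0.0898, 0.1278]
ee_rot: [0.217, 0.976, -0.0, 0.004]
contact_force: [10.0, -6.3, 2.0]
opening: 0.0196
```

```bash
python3 chk.py
```

```text
[0.5555 0.0899 0.1278] [ 9.4629 -7.3661  1.5992] 0.019474975641571992 [-1.371  -1.2408 -0.5543]
scene ptr 31 [0.0791 0.0809 0.0824] blk 70 [0.0778 0.0799 0.0822]
top ptr 3 [0.0792 0.0796 0.0842] blk 107 [0.0768 0.0806 0.0844]
  dark r30-50: ang post [1.7582 1.8666 2.0078] 20
```

```bash
python3 - <<'E'
from h import *
np.set_printoptions(precision=4,suppress=True)
im,w,s=wrist(); Rm=Ro.from_quat(s["ee_rot"]).as_matrix()
cv2.imwrite("pics/w6.png",im)
ax=np.array([.5535,.0913]); v=w[...,:2]-ax; z=w[...,2]; rr=np.hypot(v[...,0],v[...,1]); an=np.arctan2(v[...,1],v[...,0])-.171
for lo,hi in((.035,.04),(.04,.045),(.045,.05),(.05,.054)):
    m=(z>.145)&(z<.2)&(rr>lo)&(rr<hi)&(an>.3)&(an<2.4)
    if m.sum()>5: print(lo,m.sum(),np.percentile(an[m],[5,25,50,75,95]),np.percentile(z[m],[5,50,95]))
m=(z>.192)&(z<.201)&(rr>.036)&(rr<.055)&(an>.3)&(an<2.4)
if m.sum()>5: print("top edge",m.sum(),v[m].mean(0),np.percentile(an[m],[5,50,95]))
E
```

```text
0.035 1118 [1.4726 1.5569 1.5664 1.591  1.9136] [0.1488 0.1747 0.1977]
0.04 1065 [1.4706 1.5484 1.5571 1.5666 1.8727] [0.1489 0.177  0.1978]
0.045 811 [1.4645 1.5353 1.5466 1.5525 1.5605] [0.1509 0.1847 0.1978]
0.05 46 [1.4796 1.5075 1.5174 1.5313 1.5372] [0.1625 0.1851 0.1963]
top edge 850 [-0.005   0.0427] [1.4441 1.5239 1.5659]
```

View pics/w6.png

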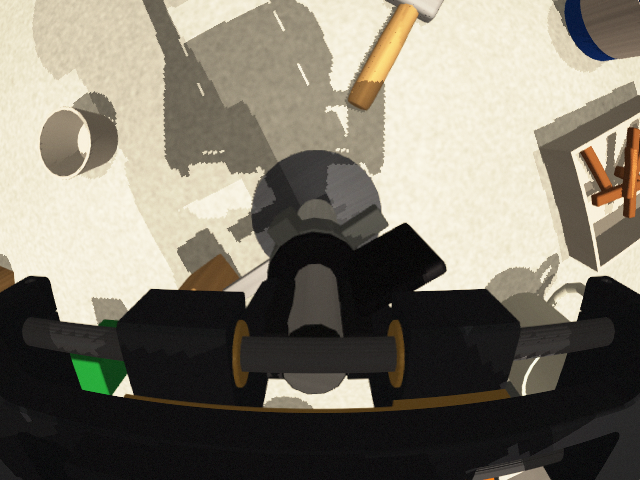

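The blade's visible face, at (400,265), is at 1.55 rad in the post frame. Less half its 6 mm thickness, the blade centre is at about 1.48–1.50, so the lever is at its stop, and the wrist torque step agrees. I'll let it settle and check once more.

>>> move_arm(rows=[[1, 0, 0, 0, 0, 0, 0], [1, 0, 0, 0, 0, 0, 0], [1, 0, 0, 0, 0, 0, 0], [1, 0, 0, 0, 0, 0, 0]])

```text
t: 20.08
tool_pos: [0.5555, 0.0899, 0.1278]
ee_rot: [0.217, 0.976, -0.0, 0.004]
contact_force: [9.7, -6.9, 2.4]
opening: 0.0194
```

```bash
python3 - <<'E'
exec(open("chk.py").read())
ok=True
w=pts(g); z=w[...,2]
m=(z>.07)&(z<.09)&(np.hypot(w[...,0]-.571,w[...,1]+.017)<.035); Q=w[m]; print("block",cv2.minAreaRect((Q[:,:2]*1000).astype(np.float32)))
print(np.abs(s["joint_vel"]).max())
r.close_job()
E
```

```text
[0.5555 0.0899 0.1278] [ 8.9158 -6.5984  1.285 ] 0.019374936674564178 [-1.3353 -1.2194 -0.509 ]
scene ptr 35 [0.0793 0.081  0.0826] blk 68 [0.0775 0.0797 0.0826]
top ptr 4 [0.0801 0.0828 0.085 ] blk 108 [0.0775 0.0803 0.0832]
  dark r30-50: ang post [1.7393 1.878  2.0127] 15
block ((569.63037109375, -16.791152954101562), (40.593177795410156, 38.53557586669922), 10.520247459411621)
0.0011337305505264256
the job is handed in; nothing more can be done
```

The job is handed in at about 20 s, with the arm still gripping the leg, the pointer level and the lever closed. No verdict was reported, so this rests on my own last checks:

- **Tall block:** it stands released, about 1 mm off the pointer's line and 110 mm from the post axis, which puts its centre about 35 mm beyond the tip.
- **Pointer height:** the scene camera gives 81.0 mm for the pointer's upper face and 79.7 mm for the block top. The top camera's 82.8 mm rests on only 4 pixels.
- **Lever:** the blade centre is at about 1.48–1.50 rad in the post frame, where closed is 1.5. The wrist torque also rose from about 0.05 to 0.5 N m as it reached the stop.
- **Grip:** the fingers are shut on the tube at 19.4 mm opening and the arm is at rest.

**What went wrong:** the first grasp closed on air above the block. The cameras showed the real fingertips about 36 mm short of the reported TCP, contrary to the description, so I corrected every later height by that amount.

**Left as is:** the hand finished pressing the lever against its stop with about 11 N sideways, about 3 mm off where it had been. I did not measure the bystanders again at the end, but the moves kept clear of them.

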